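# Pop the roller out of its nest and trap it in the chute

## Robot

A 7-joint arm with a two-finger parallel gripper is mounted at the origin on the work surface. World frame = base frame: x ahead of the robot, y to its left, z up, the work surface at z = 0. Lengths are in m, angles in rad, forces in N, time in s.
With the tool pointing down it reaches from about 0.4 to 0.875 m from the base axis. Payload 19.3 kg.
Tool frame: the origin (TCP) lies at the very end of the fingers, on their centre line; the grasp point (between the pads) lies 19 mm behind it; z points along the fingers, y is the line along which they close (so a half turn about z gives the same grasp; the last joint's range is limited). The gripper opens to 85 mm and grips with 20 to 120 N. Pads are 22 mm wide; open, the fingers measure 114 mm over their backs; the gripper's body (76 mm by 85 mm) begins 54 mm behind the grasp point. The pads swing forward as they close: fully open they stand 13 mm farther back than shut.
Start: joints at [1.057, 0.521, -0.036, 1.599, 0.021, 1.021, -0.113], TCP at [0.268, -0.564, 0.209] pointing down, gripper open.
Joint ranges: [-2.91, 2.91], [-0.3, 2.13], [-1.5, 1.42], [0.17, 2.43], [-1.26, 4.41], [0.16, 1.93], [-2.52, 2.52]. Speed limits (rad/s): [1.89, 1.89, 2.39, 2.39, 3.01, 3.01, 3.01].

## Interface

Orientations are given as [roll, pitch, yaw] about the fixed x, y, z axes, in that order (R = Rz(yaw) Ry(pitch) Rx(roll)).
In Python, from workcell import bot gives the robot as it stands.
- The arm moves only by the tool servo_tool, never from a script. Its argument "plan" is a list of rows, each a list of 7 numbers: the finger opening in cm, from 0 to 8.54, then the shift along the tool's x, y, z in cm, then the turn, a rotation vector about the tool's x, y, z in degrees. In form: [[fingers, x, y, z, wx, wy, wz], ...]. A call has 1 to 10 rows; each row is the pose to reach, as a shift and turn from the pose commanded when the call began, along the tool's axes at that moment; what a row does not reach only later rows make up. A row lasts 1/10 s, in which the tool goes at most 50 mm and 8.59 degrees, less where a joint would pass 70% of its speed; a pose out of reach is approached as far as the arm can. A call with a gripper value outside its range is refused whole. The fingers move at their own pace and stop on an object; "force" is the grip in N (left out, the last holds). Time passes only in rows, so rows that repeat a pose let the fingers close. It gives the time, the measured TCP pose, the force, the opening and the grip force at its end, in the units of the state.
- bot.observe(): the state, without advancing time (a new reading comes with each control period).
- bot.grab_frame(name): name is "scene" or "top" or "wrist"; returns a dict with "frame" (400x640x3 uint8, blue, green, red), "mtx" (3x3 intrinsics, pixels), "R" (3x3) and "t" (3): a world point X has camera coordinates R X + t; the wrist camera has in their place "T_tool_cam" (4x4, takes a point from camera to tool coordinates, whose origin is the TCP and whose axes are the flange's). Camera axes: x right, y down, z forward; pixel columns grow to the right and rows downward; lengths in m; the calibration is good to about 2 mm. A picture is of the moment at which its call begins: read the wrist's pose just before it. There is no depth.
- bot.job_done(): hands the job in; it is judged then, once.
The state is a dict: "clock": time; "qpos": joint angles; "qd": joint speeds; "joint_efforts": joint torques, N m; "position": TCP position; "tool_rot": TCP orientation; "force": force on the tool from outside, world axes, zero at the start; "moment": the same for the moment, N m; "grip_width": finger opening in m; "finger_force": force on a finger pad.
Only numpy, scipy, OpenCV 4.12 (cv2) and the standard library are available. Lean on these libraries where they do the work, as an engineer would, in place of code of your own. Each camera call takes 0.05 s, during which the arm holds its last target. There are 200 camera calls.

## Task

At the inspection bench, press the round button of the roller stand with one finger so that the steel roller pops out of its nest, and catch the roller in the chute with the other finger before it rolls past the button. Finish while holding: keep the button pressed down and the roller resting against the other finger, in the chute and clear of the nest. Do not grip or lift the roller, and leave the other things on the bench alone.

Things in the scene. Friction and masses are not known exactly. Their poses are not given: they have to be found in the camera images.
- stand: roller ejector stand, fixed: grey base plate 124 (x) x 250 (y) x 12 mm carrying an aluminium chute and a round push button beside it; all of it under 65 mm high. Origin on its underside, midway between button and chute, z up. In its frame the chute runs along y, centre line x = +28 mm, sloping DOWN 6 degrees to -y; the nest is at y = +75 mm (upper end), the button at x = -28, y = 0
- chute_point (a point): point on the chute floor beside the button, on the chute centre line: stand frame x = +28, y = 0, z = 39.7 mm. The floor runs from the nest edge (y = +62, z = 46 mm) down to y = -80 mm (z = 31), where a deep catch pocket follows. The chute is 48 mm wide between two 5 mm thick side rails that rise about 12 mm above the floor
- button_top (a point): centre of the top of the round black push button, diameter 30 mm, 56 mm sideways from the chute centre line. Its top is 56.5 mm above the stand origin when up, 45.5 mm fully down: a fingertip level with the pressed button is still about 6 mm above the chute floor and bars the roller. Housing: diameter 42 mm, rim 40 mm above the origin. The point moves with the button
- button (a joint): button travel, m: 0 = up, 0.011 = fully down. Sprung (returns when let go); about 2 N with the nest empty to start it, 5 to 8 N while it lifts the roller. It raises a kicker under the roller by as much; at about 0.007 the roller is popped over the nest edge and at once rolls down the chute by itself, arriving beside the button in about half a second
- roller: plain solid steel roller, diameter 32 mm, length 44 mm, about 0.27 kg, lying across the chute (own x axis along its length); origin at its centre. Starts in the nest, a 4 mm deep dip with a back wall at the upper end of the chute: centre at x = +28, y = +75, z = 58 mm in the stand frame
- spare_a: a spare steel roller, diameter 32 mm, 44 mm tall, standing on end beside the stand; bystander, leave alone; origin at the centre of its underside
- spare_b: another identical spare roller standing on end on the other side of the stand; bystander, leave alone; origin at the centre of its underside
- ring_gauge: flat steel ring, outer diameter 64 mm, hole 33 mm, 16 mm high, lying flat; bystander, leave alone; origin at the centre of its underside
- gauge_block: plain steel block 30 x 70 x 24 mm; bystander, leave alone; origin at the centre of its underside
- bolt_a: long dark bolt, 150 mm, with a square head, lying on the plate; bystander, leave alone; origin half-way along it on the plate
- bolt_b: second long dark bolt like the first; bystander, leave alone; origin half-way along it on the plate
- tag_tray: small open plastic tray 100 x 70 x 25 mm; bystander, leave alone; origin at the centre of its underside

How it is judged:
By the outcome, as a careful person would: the job done as asked, in the order asked, and still so for the second after the job is handed in, while the arm keeps its last pose, push and grip.
It also fails if it takes over 35 s, if anything falls off the work surface, if the arm or the gripper's body presses on something with over 40 N, if the wrist force passes 120 N, or if a joint passes its speed limit or range.

## Working session

There is one attempt and no reset: what is moved stays moved. The work goes in short steps, Python scripts to look and compute and a tool call to move; the robot and the scene stay as the last step left them, time stands still between calls to the robot, and variables do not carry over. Pictures are saved under pics/ and viewed, at most 10 in all, crops included, and the job is handed in when it is done.

Besides the shell and the picture viewer there is one more tool, called as name(argument=value, ...) on one line, values as JSON. servo_tool: Moves the arm, as the interface text tells. Its arguments: {"type":"object","properties":{"plan":{"type":"array","items":{"type":"array","items":{"type":"number"}}},"force":{"type":"number"}},"required":["plan"]}

```bash
mkdir -p pics
cat > h.py <<'E'
import numpy as np,cv2,pickle
from workcell import bot
def grab(n,f):
    s=bot.observe(); g=bot.grab_frame(n); cv2.imwrite('pics/'+f+'.png',g['frame']); g['s']=s
    pickle.dump(g,open('pics/'+f+'.pkl','wb')); return g
E
python3 - <<'E'
from h import *
for n in ['scene','top']:
    g=grab(n,n+'0'); print(n,g['mtx'].round(1).tolist(),g['R'].round(3).tolist(),g['t'].round(3).tolist())
s=bot.observe(); print({k:np.round(v,3).tolist() for k,v in s.items()})
E
```

```text
scene [[383.1, 0.0, 322.9], [0.0, 383.1, 202.3], [0.0, 0.0, 1.0]] [[0.835, 0.55, -0.005], [0.464, -0.711, -0.528], [-0.294, 0.439, -0.849]] [-0.501, -0.218, 1.015]
top [[421.5, 0.0, 319.4], [0.0, 421.5, 195.9], [0.0, 0.0, 1.0]] [[-0.021, -0.999, -0.024], [-0.998, 0.022, -0.064], [0.064, 0.023, -0.998]] [0.071, 0.589, 0.991]
{'clock': 0.1, 'qpos': [1.057, 0.522, -0.036, 1.6, 0.021, 1.021, -0.113], 'qd': [0.0, -0.002, 0.001, -0.0, 0.001, 0.001, 0.0], 'joint_efforts': [0.002, -92.849, 1.983, -37.054, 0.018, 0.005, -0.0], 'position': [0.268, -0.564, 0.209], 'tool_rot': [-3.141, 0.0, 0.444], 'force': [-0.009, -0.724, 0.443], 'moment': [0.003, -0.014, -0.006], 'finger_force': 0.0, 'grip_width': 0.086}
```

```bash
ls
```

```text
h.py
pics
```

View pics/top0.png

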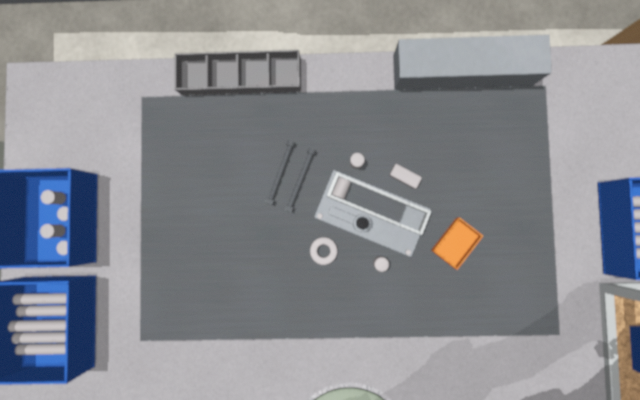

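View pics/scene0.png

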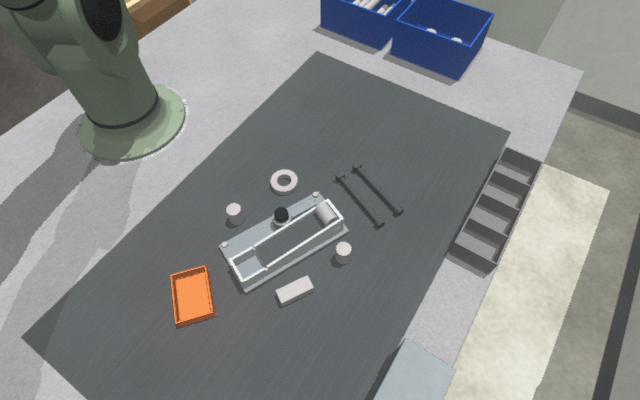

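The top view shows the stand's plate corners near (333,172), (431,208), (409,255) and (316,217), the button at (362,223) and the roller at (342,187). In the scene view the button is at (281,214) and the roller at (327,213). Next I'll segment the button and rails and triangulate them.

```bash
cat >> h.py <<'E'
def ray(g,uv):
    if 'R' in g and g.get('R') is not None: R,t=g['R'],np.ravel(g['t'])
    d=np.linalg.solve(g['mtx'],[uv[0],uv[1],1.]); return -R.T@t, R.T@d
def plane(g,uv,z):
    o,d=ray(g,uv); return o+d*(z-o[2])/d[2]
def tri(rs):
    A=0;b=0
    for o,d in rs:
        d=d/np.linalg.norm(d);P=np.eye(3)-np.outer(d,d);A=A+P;b=b+P@o
    return np.linalg.solve(A,b)
E
python3 - <<'E'
from h import *
L=lambda f:pickle.load(open('pics/'+f+'.pkl','rb'))
T,S=L('top0'),L('scene0')
def blob(g,c,r=14,th=45):
    f=g['frame'].max(2).astype(int); m=np.zeros(f.shape,np.uint8)
    y,x=c[1],c[0]; m[y-r:y+r,x-r:x+r]=(f[y-r:y+r,x-r:x+r]<th)
    n,l,st,ce=cv2.connectedComponentsWithStats(m); i=1+np.argmax(st[1:,4]); return ce[i],st[i]
bt,bs=blob(T,(362,223)),blob(S,(281,214)); print(bt,bs)
print('button tri',tri([ray(T,bt[0]),ray(S,bs[0])]), plane(T,bt[0],.0565),plane(S,bs[0],.0565))
# bright rail outline in top
f=T['frame'].min(2); sub=f[160:262,305:440]
m=(sub>120).astype(np.uint8); cs,_=cv2.findContours(m,cv2.RETR_EXTERNAL,cv2.CHAIN_APPROX_NONE)
for c in cs:
    if cv2.contourArea(c)>300:
        r=cv2.minAreaRect(c); b=cv2.boxPoints(r)+[305,160]; print(cv2.contourArea(c),b.round(1).tolist())
        P=[plane(T,p,.012)[:2].round(4) for p in b]; print(P)
for (g,a) in((T,'top'),(S,'sc')):
    c=(365,213) if a=='top' else (284,238)
    im=g['frame'][c[1]-60:c[1]+60,c[0]-75:c[0]+75]; cv2.imwrite(f'pics/c{a}.png',cv2.resize(im,None,fx=5,fy=5,interpolation=cv2.INTER_CUBIC))
im=np.hstack([cv2.resize(cv2.imread(f'pics/c{a}.png'),(400,320)) for a in('top','sc')]);cv2.imwrite('pics/c.png',im)
E
```

```text
Traceback (most recent call last):
ValueError: attempt to get argmax of an empty sequence
```

Run:
```python
from h import *
L=lambda f:pickle.load(open('pics/'+f+'.pkl','rb'))
T,S=L('top0'),L('scene0')
def blob(g,c,r=12):
    f=g['frame'].max(2).astype(int); m=np.zeros(f.shape,np.uint8)
    y,x=c[1],c[0]; w=f[y-r:y+r,x-r:x+r]; th=w.min()+35; print('min',w.min()); m[y-r:y+r,x-r:x+r]=(w<th)
    n,l,st,ce=cv2.connectedComponentsWithStats(m); i=1+np.argmax(st[1:,4]); return ce[i],st[i]
bt,bs=blob(T,(362,223)),blob(S,(281,214)); print(bt,bs)
print('button tri',tri([ray(T,bt[0]),ray(S,bs[0])]), plane(T,bt[0],.0565),plane(S,bs[0],.0565))
f=T['frame'].min(2); sub=f[160:262,305:440]
m=(sub>120).astype(np.uint8); cs,_=cv2.findContours(m,cv2.RETR_EXTERNAL,cv2.CHAIN_APPROX_NONE)
for c in cs:
    if cv2.contourArea(c)>300:
        r=cv2.minAreaRect(c); b=cv2.boxPoints(r)+[305,160]; print(cv2.contourArea(c),b.round(1).tolist())
        P=[plane(T,p,.012)[:2].round(4).tolist() for p in b]; print(P)
im=T['frame'][153:273,290:440]; cv2.imwrite('pics/ctop.png',cv2.resize(im,None,fx=5,fy=5,interpolation=cv2.INTER_CUBIC))
```

```text
min 57
min 44
(array([362.29591837, 222.74489796]), array([357, 218,  12,  11,  98], dtype=int32)) (array([280.71676301, 214.47976879]), array([274, 207,  14,  16, 173], dtype=int32))
button tri [ 0.52346203 -0.04083473  0.05377061] [ 0.52415217 -0.04001962  0.0565    ] [ 0.52392669 -0.04253867  0.0565    ]
573.0 [[309.0, 236.0], [337.0, 236.0], [337.0, 261.0], [309.0, 261.0]]
[[0.495, 0.0852], [0.4936, 0.018], [0.4341, 0.0193], [0.4354, 0.0863]]
5587.5 [[312.3, 217.6], [332.5, 167.9], [432.9, 208.6], [412.7, 258.3]]
[[0.5389, 0.0764], [0.6583, 0.0251], [0.5544, -0.2131], [0.4371, -0.161]]
422.0 [[388.0, 175.0], [394.6, 161.8], [422.6, 175.8], [416.0, 189.0]]
[[0.6378, -0.1085], [0.6695, -0.1254], [0.6339, -0.1915], [0.6024, -0.1745]]
```

View pics/ctop.png

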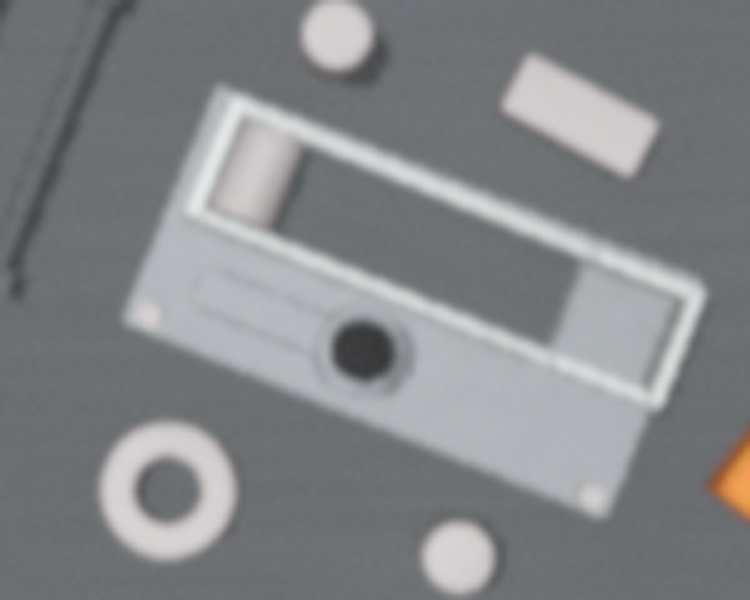

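The crop shows the plate's near edge from (125,322) to (603,518), the screws at (148,316) and (592,497), and the button at (363,350). The nest with the roller is at the upper left. The inner-side rail runs (192,212)–(657,403), and the outer rail (235,100)–(703,290).

Run:
```python
from h import *
from scipy.spatial.transform import Rotation as Ro
T=pickle.load(open('pics/top0.pkl','rb'))
P=lambda u,v,z:plane(T,(290+(u+.5)/5-.5,153+(v+.5)/5-.5),z)[:2]
def ang(a,b): d=a-b; return np.degrees(np.arctan2(-d[0],d[1]))  # stand yaw: +y dir=( -sin,cos)
print('plate',ang(P(125,322,.012),P(603,518,.012)),'screws',ang(P(148,316,.014),P(592,497,.014)))
print('rail in',ang(P(192,212,.06),P(657,403,.043)),'out',ang(P(235,100,.06),P(703,290,.043)))
yaw=np.radians(ang(P(125,322,.012),P(603,518,.012)))
ex=np.array([np.cos(yaw),np.sin(yaw)]);ey=np.array([-np.sin(yaw),np.cos(yaw)])
b=np.array([.524,-.041])
for n,p in dict(c1=P(125,322,.012),c2=P(603,518,.012),inl=P(192,212,.062),rol=P(262,172,.074)).items(): print(n,(p-b)@ex-.028,(p-b)@ey)
o=b+.028*ex; print('origin',o,'yaw',np.degrees(yaw))
s=bot.observe(); R=Ro.from_euler('xyz',s['tool_rot']).as_matrix(); print(R.round(3).tolist())
```

```text
plate -23.460153144534274 screws -23.3612583826695
rail in -23.406140910159905 out -23.08697825065487
c1 -0.057578641977249365 0.10903827395874284
c2 -0.05757864197724938 -0.13724817549130888
inl 0.000800867661817084 0.09779605926798818
rol 0.02891594536010351 0.07491948142959862
origin [ 0.54968544 -0.05214711] yaw -23.460153144534274
[[0.903, 0.429, -0.0], [0.429, -0.903, 0.001], [-0.0, -0.001, -1.0]]
```

servo_tool(plan=[[4.2,4.7,-3.4,0,0,0,-4.1],[4.2,9.5,-6.8,0,0,0,-8.2],[4.2,14.2,-10.2,0,0,0,-12.4],[4.2,19,-13.7,0,0,0,-16.5],[4.2,23.7,-17.1,0,0,0,-20.6],[4.2,28.4,-20.5,0,0,0,-24.7],[4.2,33.2,-23.9,0,0,0,-28.8],[4.2,37.9,-27.3,0,0,0,-33],[4.2,42.7,-30.7,0,0,0,-37.1],[4.2,47.4,-34.15,0,0,0,-41.2]])

```text
clock: 1.1
position: [0.5099, -0.1245, 0.2093]
tool_rot: [3.142, 0.0, 1.166]
force: [0.6, -1.0, 0.3]
grip_width: 0.0421
finger_force: 0.0
```

servo_tool(plan=[[4.2,0,0,0,0,0,0],[4.2,0,0,0,0,0,0]])

```text
clock: 1.3
position: [0.5095, -0.1254, 0.2089]
tool_rot: [-3.141, -0.0, 1.165]
force: [-0.2, -0.8, -0.1]
grip_width: 0.0422
finger_force: 0.0
```

```bash
cat >> h.py <<'E'
from scipy.spatial.transform import Rotation as Ro
def todo(o,yaw,s):
    R=Ro.from_euler('xyz',s['tool_rot']).as_matrix(); d=np.array([o[0],o[1],s['position'][2]])-s['position']
    y=np.array([np.cos(yaw),np.sin(yaw),0]); Rt=np.column_stack([np.cross(y,[0,0,-1.]),y,[0,0,-1.]])
    print('shift cm',(R.T@d*100).round(2),'rotvec deg',np.degrees(Ro.from_matrix(R.T@Rt).as_rotvec()).round(2))
E
python3 -c "
from h import *
s=bot.observe();print(s['position'],s['tool_rot']);todo((.5497,-.0521),np.radians(-23.4),s)"
```

```text
[ 0.50945258 -0.12538849  0.20894338] [-3.14081949e+00 -1.35317025e-05  1.16486019e+00]
shift cm [ 8.32  0.8  -0.  ] rotvec deg [-0.04 -0.    0.14]
```

servo_tool(plan=[[4.2,3,0.3,2,0,0,0],[4.2,6,0.6,4,0,0,0.1],[4.2,8.3,0.8,6,0,0,0.1],[4.2,8.3,0.8,7,0,0,0.1],[4.2,8.3,0.8,7,0,0,0.1]])

```text
clock: 1.8
position: [0.5484, -0.0545, 0.1379]
tool_rot: [-3.139, 0.001, 1.16]
force: [-0.3, -0.8, -0.5]
grip_width: 0.0417
finger_force: 0.0
```

```bash
python3 -c "
from h import *
g=grab('wrist','w1');print(g['s']['position'],g['s']['tool_rot'],g['mtx'].round(1).tolist(),g['T_tool_cam'].round(3).tolist());todo((.5497,-.0521),np.radians(-23.4),g['s'])"
```

```text
[ 0.54843681 -0.05448136  0.13789874] [-3.13914061e+00  1.48222321e-03  1.16010224e+00] [[317.4, 0.0, 321.9], [0.0, 317.4, 198.9], [0.0, 0.0, 1.0]] [[0.001, -0.963, -0.268, 0.067], [1.0, 0.001, -0.0, -0.0], [0.001, -0.268, 0.963, -0.165], [0.0, 0.0, 0.0, 1.0]]
shift cm [ 0.27  0.02 -0.  ] rotvec deg [-0.14  0.08 -0.13]
```

View pics/w1.png

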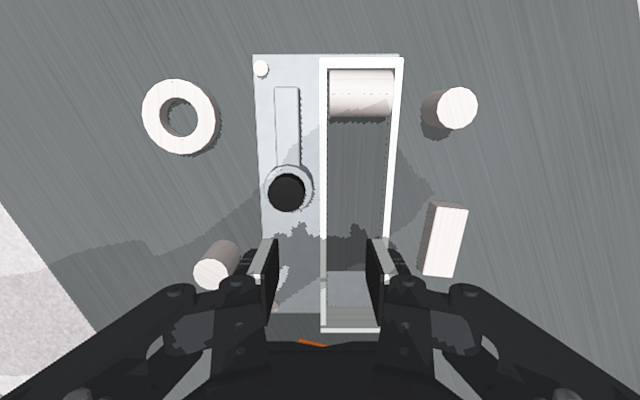

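The wrist view shows the button top at (287,191), the roller at the nest between (330,70) and (392,117), the rails at u≈323 and ≈390, and the fingertips at about u 265 and 378.

```bash
cat >> h.py <<'E'
def wray(g,uv):
    s=g['s'];R=Ro.from_euler('xyz',s['tool_rot']).as_matrix();T=g['T_tool_cam']
    d=np.linalg.solve(g['mtx'],[uv[0],uv[1],1.]); return R@T[:3,3]+s['position'],R@T[:3,:3]@d
def wplane(g,uv,z):
    o,d=wray(g,uv); return o+d*(z-o[2])/d[2]
E
python3 - <<'E'
from h import *
L=lambda f:pickle.load(open('pics/'+f+'.pkl','rb'))
g,T,S=L('w1'),L('top0'),L('scene0')
f=g['frame'].max(2); m=np.zeros_like(f); m[160:215,260:315]=(f[160:215,260:315]<70)
n,l,st,ce=cv2.connectedComponentsWithStats(m);i=1+np.argmax(st[1:,4]);print(st[i],ce[i])
c=ce[i]; p=wplane(g,c,.0565); print(p, 'tri3',tri([wray(g,c),ray(T,(362.3,222.7)),ray(S,(280.7,214.0))]),'tri w+t',tri([wray(g,c),ray(T,(362.3,222.7))]))
y=np.radians(-23.4);ex=np.array([np.cos(y),np.sin(y)]);ey=np.array([-np.sin(y),np.cos(y)])
o=p[:2]+.028*ex;print('origin',o); todo(o,y,g['s'])
# tool-frame relative + rails at row 191 and gripper fingers
row=g['frame'].min(2)[191,310:410]; print('bright cols',np.where(row>190)[0]+310)
for u in (321,328,384,395): print(u,(wplane(g,(u,191),.0517)[:2]-o)@np.c_[ex,ey])
print('roller',[((wplane(g,q,z)[:2]-o)@np.c_[ex,ey]).round(4) for q,z in(((361,94),.074),)])
a=wplane(g,(319,58),.062)-wplane(g,(320,330),.042);print('rail yaw',np.degrees(np.arctan2(-a[0],a[1])))
E
```

```text
[ 268  174   37   38 1104] [286.34963768 192.3442029 ]
[ 0.52302794 -0.03951603  0.0565    ] tri3 [ 0.52314824 -0.04031523  0.05486396] tri w+t [ 0.52401896 -0.03929958  0.06007795]
origin [ 0.54872507 -0.05063617]
shift cm [ 0.36 -0.13 -0.  ] rotvec deg [-0.14  0.08 -0.13]
bright cols [310 314 315 316 317 318 319 320 321 322 323 324 325 326 386 387 388 389
 390 391 392]
321 [-0.00022879 -0.00011755]
328 [ 0.00548753 -0.00012059]
384 [ 0.05118838 -0.00014491]
395 [ 0.06015914 -0.00014968]
roller [array([0.0275, 0.0741])]
rail yaw -23.446403706622714
```

servo_tool(plan=[[4.2,0.35,-0.1,2.5,0,0,-0.1],[4.2,0.35,-0.1,5,0,0,-0.1],[4.2,0.35,-0.1,7,0,0,-0.1],[4.2,0.35,-0.1,7.5,0,0,-0.1],[4.2,0.35,-0.1,7.5,0,0,-0.1],[4.2,0.35,-0.1,7.5,0,0,-0.1]])

```text
clock: 2.45
position: [0.5507, -0.0504, 0.0656]
tool_rot: [3.14, -0.0, 1.162]
force: [0.0, -0.2, 1.4]
grip_width: 0.0421
finger_force: 0.0
```

```bash
python3 -c "
from h import *
g=grab('wrist','w2');print(g['s']['position'],g['s']['tool_rot'],g['s']['force'],g['s']['moment']);todo((.5487,-.0508),np.radians(-23.4),g['s'])
cv2.imwrite('pics/w2c.png',cv2.resize(g['frame'][60:360,140:540],(800,600)))"
```

```text
[ 0.55069213 -0.05041554  0.06559621] [ 3.14007114e+00 -3.12546356e-04  1.16190485e+00] [ 0.03559012 -0.16808875  1.40434121] [-0.03266345  0.01544307  0.03053618]
shift cm [-0.11 -0.17 -0.  ] rotvec deg [ 0.09 -0.02 -0.03]
```

View pics/w2c.png

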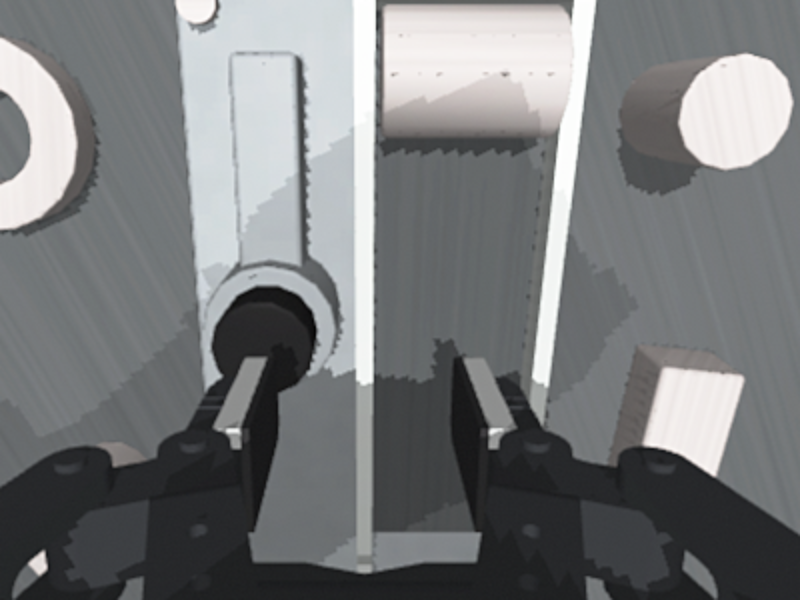

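The close view shows the button top centred near crop (265,325) with its lower part under the left fingertip (235–270, 357–430). The right fingertip (455–510) lies between the rails, and the roller is still in the nest. I'll check the lateral offset numerically.

Run:
```python
from h import *
g=pickle.load(open('pics/w2.pkl','rb'));s=g['s'];R=Ro.from_euler('xyz',s['tool_rot']).as_matrix()
t=lambda u,v,z:(R.T@(wplane(g,(140+u/2,60+v/2),z)-s['position'])*1000).round(1)
f=g['frame'].max(2);r=f[205:222:4,235:305];
for k in r: print(k.tolist()[::2])
print('button L/R', t(212,335,.0565),t(317,335,.0565)); print('rails',[t(u,300,.053) for u in(354,376,533,551)])
print('tip L outer/inner, R',[t(u,v,.069) for u,v in((243,357),(268,357),(455,357),(484,357),(217,432),(243,432),(490,432),(513,432))])
```

```text
[119, 112, 204, 218, 207, 196, 163, 184, 194, 193, 192, 193, 200, 184, 104, 7, 18, 24, 25, 23, 26, 25, 23, 10, 53, 139, 193, 195, 190, 189, 189, 192, 169, 91, 91]
[121, 117, 177, 206, 200, 150, 192, 191, 190, 191, 204, 110, 18, 26, 26, 28, 26, 26, 24, 24, 26, 26, 25, 25, 25, 25, 23, 11, 143, 193, 190, 190, 191, 189, 105]
[120, 111, 135, 197, 177, 194, 191, 191, 194, 183, 21, 25, 34, 46, 47, 46, 50, 48, 50, 50, 51, 55, 48, 25, 26, 23, 21, 22, 22, 46, 183, 189, 190, 191, 195]
[107, 104, 155, 193, 169, 195, 194, 202, 109, 32, 44, 45, 42, 42, 44, 42, 44, 42, 42, 42, 42, 42, 44, 42, 43, 50, 32, 24, 22, 19, 9, 168, 190, 189, 188]
[104, 105, 124, 178, 185, 194, 190, 39, 39, 44, 43, 43, 42, 42, 43, 42, 42, 44, 43, 42, 43, 42, 43, 43, 44, 43, 43, 44, 25, 22, 20, 76, 195, 188, 188]
button L/R [  1.  -44.9   9. ] [  1.  -14.2   9.1]
rails [array([10.7, -3.4, 12.6]), array([10.7,  3.1, 12.6]), array([10.7, 49.2, 12.7]), array([10.7, 54.5, 12.7])]
tip L outer/inner, R [array([ -0.7, -33.6,  -3.5]), array([ -0.7, -26.7,  -3.4]), array([-0.6, 24.5, -3.4]), array([-0.6, 32.5, -3.4]), array([-23.6, -42.1,  -3.5]), array([-23.6, -34.7,  -3.5]), array([-23.5,  35.4,  -3.4]), array([-23.5,  41.9,  -3.3])]
```

servo_tool(plan=[[4.2,-0.1,-0.17,0.3,0,0,0],[4.2,-0.1,-0.17,0.6,0,0,0],[4.2,-0.1,-0.17,0.8,0,0,0],[4.2,-0.1,-0.17,0.8,0,0,0]])

```text
clock: 2.9
position: [0.548, -0.05, 0.056]
tool_rot: [-3.141, 0.0, 1.163]
force: [-0.0, 0.2, -0.4]
grip_width: 0.0418
finger_force: 0.0
```

```bash
python3 -c "
from h import *
s=bot.observe();print(s['position'],s['force'],s['moment']);todo((.5487,-.0508),np.radians(-23.4),s)"
```

```text
[ 0.54799699 -0.04997047  0.05604698] [-0.01448074  0.21093558 -0.40501653] [ 0.00579429  0.02741796 -0.02374053]
shift cm [-0.05  0.1  -0.  ] rotvec deg [-0.02  0.01  0.03]
```

servo_tool(plan=[[4.2,0,0,0.2,0,0,0],[4.2,0,0,0.4,0,0,0],[4.2,0,0,0.5,0,0,0],[4.2,0,0,0.5,0,0,0]])

```text
clock: 3.3
position: [0.5481, -0.05, 0.0511]
tool_rot: [-3.141, 0.0, 1.163]
force: [-0.0, 0.4, 0.3]
grip_width: 0.0422
finger_force: 0.0
```

```bash
python3 -c "
from h import *
s=bot.observe();print(s['position'],s['force'],s['moment']);g=grab('wrist','w3')
cv2.imwrite('pics/w3c.png',cv2.resize(g['frame'][60:360,140:540],(800,600)))"
```

```text
[ 0.54806275 -0.04997062  0.05111593] [-0.04107609  0.43372729  0.33540187] [ 0.04212117 -0.02945238 -0.02415796]
```

View pics/w3c.png

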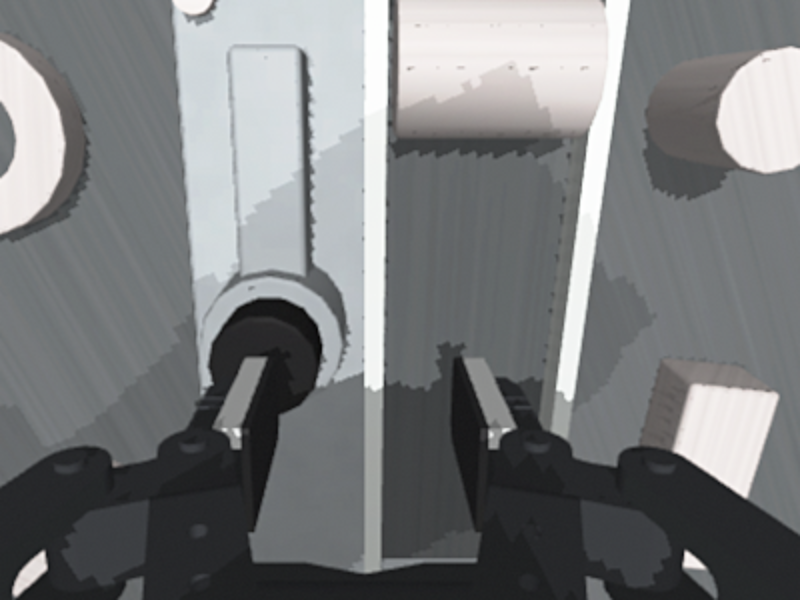

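The button at crop (265,345) now sits nearly under the left tip, with no contact force yet, and the roller is still nested. I'll keep feeling downwards.

servo_tool(plan=[[4.2,0,0,0.2,0,0,0],[4.2,0,0,0.4,0,0,0],[4.2,0,0,0.4,0,0,0]])

```text
clock: 3.65
position: [0.548, -0.05, 0.047]
tool_rot: [-3.141, 0.0, 1.163]
force: [0.6, 0.7, 0.6]
grip_width: 0.0428
finger_force: 0.0
```

servo_tool(plan=[[4.2,0,0,0.2,0,0,0],[4.2,0,0,0.4,0,0,0],[4.2,0,0,0.4,0,0,0]])

```text
clock: 3.95
position: [0.548, -0.05, 0.043]
tool_rot: [-3.141, 0.0, 1.163]
force: [-0.0, 0.5, 0.6]
grip_width: 0.0418
finger_force: 0.0
```

```bash
python3 -c "
from h import *
s=bot.observe();print(s['position'],s['force'],s['moment']);g=grab('wrist','w4');h=grab('scene','s4')
a=cv2.resize(g['frame'][150:290,220:420],(400,280));b=cv2.resize(h['frame'][140:290,200:360],(640,600),interpolation=cv2.INTER_CUBIC)[:, :400]
c=np.zeros((600,800,3),np.uint8);c[:280,:400]=a;c[:,400:]=b;cv2.imwrite('pics/m4.png',c)"
```

```text
[ 0.54797365 -0.04996273  0.04298703] [-0.02389725  0.46688402  0.58144312] [ 0.05449544 -0.01815767  0.02654301]
```

View pics/m4.png

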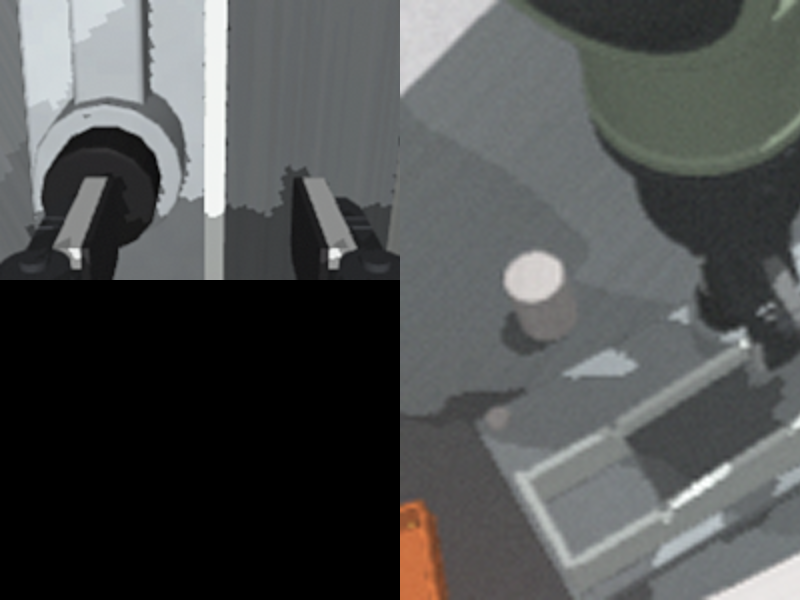

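The wrist crop shows the left tip centred over the button (103,190) and the other finger inside the chute. The scene crop shows the fingers entering between the rails. There's no contact yet, so I'll go on feeling downwards.

servo_tool(plan=[[4.2,0,0,0.2,0,0,0],[4.2,0,0,0.4,0,0,0],[4.2,0,0,0.4,0,0,0]])

```text
clock: 4.35
position: [0.548, -0.05, 0.039]
tool_rot: [-3.141, 0.0, 1.163]
force: [0.1, -0.9, 1.5]
grip_width: 0.0423
finger_force: 0.0
```

servo_tool(plan=[[4.2,0,0,0.2,0,0,0],[4.2,0,0,0.4,0,0,0],[4.2,0,0,0.4,0,0,0]])

```text
clock: 4.65
position: [0.5482, -0.05, 0.0352]
tool_rot: [3.141, -0.0, 1.163]
force: [0.2, 0.2, 2.3]
grip_width: 0.0423
finger_force: 1.2
```

servo_tool(plan=[[4.2,0,0,0.3,0,0,0],[4.2,0,0,0.6,0,0,0],[4.2,0,0,0.7,0,0,0],[4.2,0,0,0.7,0,0,0]])

```text
clock: 5.05
position: [0.5483, -0.05, 0.0283]
tool_rot: [3.141, -0.0, 1.163]
force: [-0.9, -0.6, 3.6]
grip_width: 0.042
finger_force: 2.1
```

```bash
python3 -c "
from h import *
s=bot.observe();print(s['position'],s['force'],s['moment']);g=grab('wrist','w5')
cv2.imwrite('pics/w5c.png',cv2.resize(g['frame'][60:360,140:540],(800,600)))"
```

```text
[ 0.54827673 -0.04997957  0.02830928] [-0.89031993 -0.61990425  3.56860222] [ 0.00824568  0.09198796 -0.08355243]
```

View pics/w5c.png

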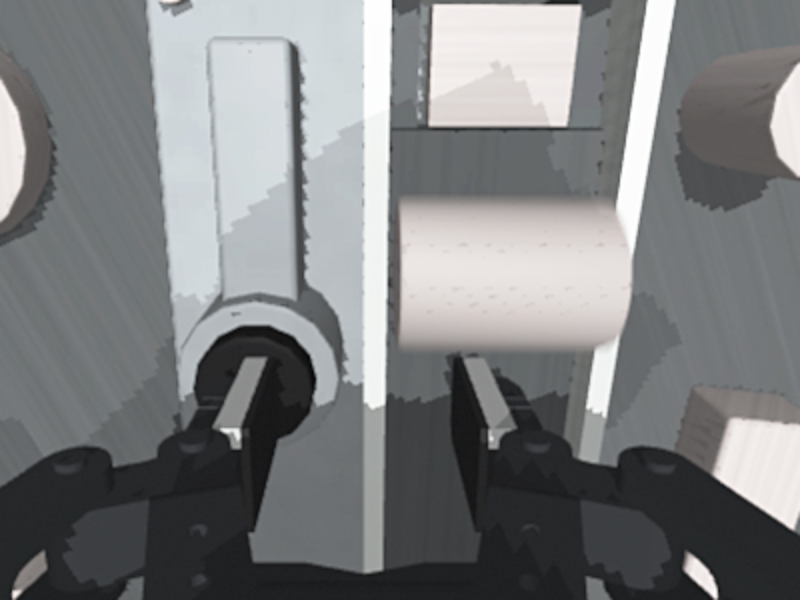

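The roller has popped out and is rolling (crop y 200–350) towards the chute finger, whose tip is at (470,357). The kicker is up. Now I'll press the rest of the way.

servo_tool(plan=[[4.2,0,0,0.2,0,0,0],[4.2,0,0,0.3,0,0,0],[4.2,0,0,0.3,0,0,0]])

```text
clock: 5.4
position: [0.5483, -0.05, 0.0257]
tool_rot: [3.141, 0.0, 1.163]
force: [-2.1, -0.1, 10.6]
grip_width: 0.0417
finger_force: 5.8
```

servo_tool(plan=[[4.2,0,0,0.1,0,0,0],[4.2,0,0,0.2,0,0,0],[4.2,0,0,0.2,0,0,0]])

```text
clock: 5.7
position: [0.5484, -0.0501, 0.0251]
tool_rot: [3.141, 0.0, 1.163]
force: [-11.7, -0.0, 45.3]
grip_width: 0.0424
finger_force: 22.9
```

servo_tool(plan=[[4.2,0,0,-0.15,0,0,0],[4.2,0,0,-0.15,0,0,0],[4.2,0,0,-0.15,0,0,0],[4.2,0,0,-0.15,0,0,0],[4.2,0,0,-0.15,0,0,0]])

```text
clock: 6.2
position: [0.5483, -0.0501, 0.0255]
tool_rot: [3.141, 0.0, 1.163]
force: [-4.6, -0.1, 20.9]
grip_width: 0.0421
finger_force: 10.3
```

```bash
python3 -c "
from h import *
s=bot.observe();print(s['position'],s['force'],s['moment']);g=grab('wrist','w6')
cv2.imwrite('pics/w6c.png',cv2.resize(g['frame'][60:360,140:540],(800,600)))"
```

```text
[ 0.54829022 -0.05006807  0.0255343 ] [-4.60447152 -0.14814485 20.85373341] [0.11057541 1.37535401 0.06704616]
```

View pics/w6c.png

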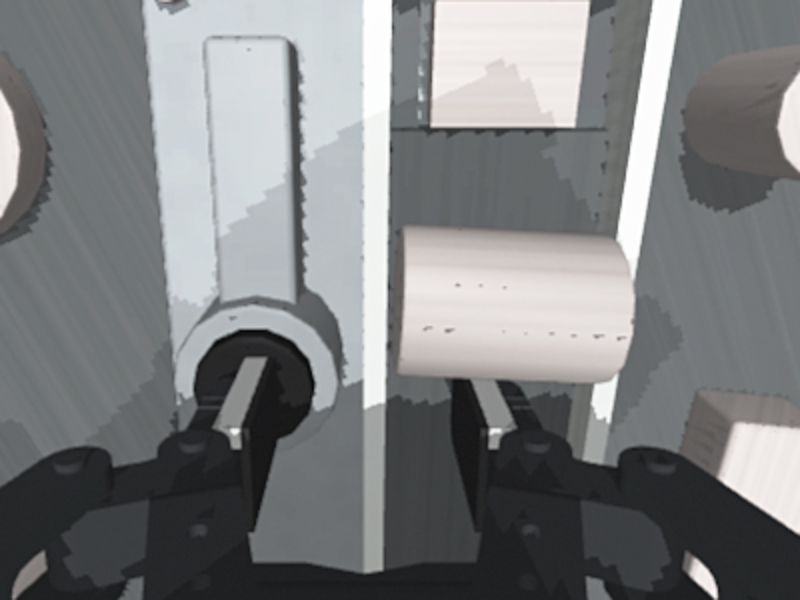

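The roller now rests against the chute finger (crop x 400–633, y 228–382). It is slightly skewed, clear of the nest edge at y≈128, and the button is bottomed. I'll check that it stays put.

servo_tool(plan=[[4.2,0,0,0,0,0,0],[4.2,0,0,0,0,0,0],[4.2,0,0,0,0,0,0],[4.2,0,0,0,0,0,0],[4.2,0,0,0,0,0,0],[4.2,0,0,0,0,0,0],[4.2,0,0,0,0,0,0],[4.2,0,0,0,0,0,0]])

```text
clock: 7.05
position: [0.5483, -0.05, 0.0255]
tool_rot: [3.141, 0.0, 1.163]
force: [-4.0, -0.9, 19.6]
grip_width: 0.042
finger_force: 10.3
```

```bash
python3 -c "
from h import *
s=bot.observe();print(s['position'],s['force'],s['moment']);g=grab('wrist','w7');a=cv2.imread('pics/w6.png')
d=cv2.absdiff(a,g['frame']).max(2)[150:290,320:480];print((d>40).sum(),d.max())
# roller front edge at two columns in both frames
for f in (a,g['frame']):
    for u in (350,440):
        c=f.min(2)[200:270,u]>140; print(u,200+np.where(c)[0].max(), end=' ')
for u,v in((345,247),(448,250)):
    p=wplane(g,(u,v),.057);R=Ro.from_euler('xyz',s['tool_rot']).as_matrix();print((R.T@(p-s['position'])*1000).round(1))"
```

```text
[ 0.54830218 -0.05004584  0.02553709] [-3.99889377 -0.91636717 19.63138774] [ 0.13470079  1.37786893 -0.00919811]
0 32
350 246 440 269 350 246 440 269 [  6.9  10.1 -31.5]
[  5.4  57.3 -31.4]
```

```bash
python3 -c "
from workcell import bot
print(bot.job_done())"
```

```text
the job is handed in; nothing more can be done
None
```

The job is handed in: one finger holds the button fully down at about 20 N, and the roller rests still against the other finger in the chute, clear of the nest; the push peaked briefly at 45 N at the wrist before I eased it off.

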